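Scrap an indented bearing roller through the sprung flap of the scrap box

TASK

The roller standing in the guide channel on the scrap box has been indented by the hardness test and must be scrapped: push the box's sprung flap well open with one finger and, keeping the flap held open on that finger, push the roller along the channel and over the edge with the other finger so that it drops into the box. Then draw back so that the flap closes behind it. Only push: do not lift the roller or shove it against the flap, and leave the other things on the bench where they are.

Things in the scene. Friction and masses are not known exactly. Their poses are not given: they have to be found in the camera images.
- box: grey scrap box, fixed, 240 x 198 mm. Origin on the table under the middle of the lip; x points from deck into hood (push this way), z up. Deck: x -115 mm to 0 (the lip), 90 mm above the table. Past the lip it is open, 86 mm deep, under a 158 mm high hood whose front slopes up 38 deg from lip to hinge and is closed by the flap. Cheeks 4 mm thick at y = +-97 mm follow the slope
- flap (a joint): flap angle, rad: 0 closed, grows as it is pushed inwards, stop 1.1. Hinged at its top edge, sprung shut (0.2 N m closed, 0.3 at 0.7 rad: 4 to 8 N at a finger). Pushed along box x by an upright finger with its tip 14 mm over the deck, it reads about 0.3 with the finger's front 46 mm past the lip, 0.5 at 58 mm (then 40 mm are free between lip and flap edge)
- flap_edge (a point): middle of the lower edge of the bare steel flap panel (90 x 180 x 3 mm), moving with it; closed it lies 4 mm past the lip and 4 mm over the deck, and the panel slopes from there up to the hinge
- flap_hinge (a point): middle of the flap's hinge axis (along box y): 80 mm past the lip, 154 mm above the table. A finger can go in past the lip until it meets the 8 mm thick hinge rod
- guide: aluminium guide channel clipped on the deck, parallel to box x, at a sideways place that differs each time. Origin at the middle of its delivery end, on the deck at the lip. It runs 108 mm from there to -x: floor 3 mm thick and 44 mm wide, two side strips 30 mm apart inside, 3 mm thick, their tops 9 mm above the deck
- roller: the indented steel roller: barrel shape, 26 mm largest diameter (24 mm at the ends), 28 mm high, about 0.11 kg, slides easily (friction 0.2), standing upright in the guide channel 36 to 78 mm before the lip. Origin at its centre
- tray: grey open tray, 100 x 70 x 22 mm, on the table beside the box
- roller_b: sound roller standing in the tray, same kind as the indented one; origin at its centre
- roller_c: second sound roller standing in the tray; origin at its centre
- bearing: roller bearing lying flat on the table beside the box, 62 mm across, 16 mm high
- test_block: round steel reference block lying flat on the table, 64 mm across, 15 mm high
- caliper: caliper lying on the table, about 150 mm long
- oil: white bottle standing on the table, 52 mm across, 130 mm high
- marker: grey marker pen with black cap lying on the table, 140 mm long

How it is judged:
By the outcome, as a careful person would: the job done as asked, in the order asked, and still so for the second after the job is handed in, with the robot touching nothing.
It also fails if it takes over 38 s, if anything falls off the work surface, if the arm or the gripper's body presses on something with over 40 N, if the wrist force passes 120 N, or if a joint passes its speed limit or range.

ROBOT

A 7-joint arm with a two-finger parallel gripper is mounted at the origin on the work surface. World frame = base frame: x ahead of the robot, y to its left, z up, the work surface at z = 0. Lengths are in mm, angles in rad, forces in N, time in s.
With the tool pointing down it reaches from about 425 to 825 mm from the base axis. Payload 3.6 kg.
Tool frame: the origin (TCP) lies midway between the tips of the shut fingers; the grasp point (between the pads) lies grasp_offset behind it (grasp_offset is the distance from the TCP to the grasp point, in mm); z points along the fingers, y is the line along which they close (so a half turn about z gives the same grasp; the last joint's range is limited). The gripper opens to 85 mm and grips with 20 to 120 N. Pads are 22 mm wide; open, the fingers measure 114 mm over their backs; the gripper's body (76 mm by 85 mm) begins 54 mm behind the grasp point. The pads swing forward as they close: fully open they stand 13 mm farther back than shut.
Start: joints at [1.232, 0.615, -0.013, 1.423, 0.008, 1.103, -0.04], TCP at [199.413, -618.625, 231.297] pointing down, gripper open.
Joint ranges: [-3.12, 3.12], [-0.3, 2.06], [-1.34, 1.32], [0.26, 2.42], [-1.36, 4.5], [0.01, 1.98], [-2.84, 2.84]. Speed limits (rad/s): [2.79, 2.79, 3.14, 3.14, 3.14, 3.14, 3.14].

INTERFACE

Orientations are given as a unit quaternion [w, x, y, z].
In Python, from workcell import state, snapshot, finish_job, grasp_offset gives the robot as it stands. The module is installed in compiled form; this text tells all that it offers.
- The arm moves only by the tool jog_arm, never from a script. Its argument "series" is a list of rows, each an object with "xyz": the shift along the tool's x, y, z normalised to -1 to 1, where 1 is 0.03 m, a list of three; "angular": the turn, a rotation vector about the tool's x, y, z normalised to -1 to 1, where 1 is 120 degrees, a list of three; "hand": the opening, from 0 (shut) to 1 (fully open). A call has 1 to 20 rows; each row shifts and turns the commanded pose from where the row before left it, along the tool's axes as they then stand; what a row does not reach is not made up. A row lasts 1/12 s, in which the tool goes at most 41.7 mm and 7.16 degrees, less where a joint would pass 70% of its speed; a pose out of reach is approached as far as the arm can. A call with a number of a shift or a turn outside -1 to 1 is refused whole. A call with a gripper value outside its range is refused whole. The fingers move at their own pace and stop on an object; "squeeze" is the grip in N (left out, the last holds). Time passes only in rows, so rows that do not move let the fingers close. It gives the time, the measured TCP pose, the force, the opening and the grip force at its end, in the units of the state.
- state(): the state, without advancing time (a new reading comes with each control period).
- snapshot(name): name is "scene" or "top" or "wrist"; returns a dict with "color" (480x640x3 uint8, blue, green, red), "z_map" (480x640 float32, mm along the optical axis (not along the pixel's ray), 0 where there is no reading), "fx", "fy", "cx", "cy" (pixels), "eye" and "attitude" of the camera in the world. Camera axes: x right, y down, z forward; pixel columns grow to the right and rows downward; lengths in mm; the calibration is good to about 2 mm. A picture is of the moment at which its call begins.
- finish_job(): hands the job in; it is judged then, once.
The state is a dict: "clock": time; "qpos": joint angles; "joint_velocities": joint speeds; "effort": joint torques, N m; "position": TCP position; "tcp_rot": TCP orientation; "contact_force": force on the tool from outside, world axes, zero at the start; "torque": the same for the moment, N m; "gripper_width": opening from 0.0 (shut) to 1.0 (fully open); "grip_force": force on a finger pad.
Only numpy, scipy, OpenCV 4.12 (cv2) and the standard library are available. Lean on these libraries where they do the work, as an engineer would, in place of code of your own. Each camera call takes 0.05 s, during which the arm holds its last target. There are 200 camera calls.

## Working session

There is one attempt and no reset: what is moved stays moved. The work goes in short steps, Python scripts to look and compute and a tool call to move; the robot and the scene stay as the last step left them, time stands still between calls to the robot, and variables do not carry over. Pictures are saved under pics/ and viewed, at most 13 in all, crops included, and the job is handed in when it is done.

Besides the shell and the picture viewer there is one more tool, called after "Call:" as name(argument=value, ...), one argument or row to a line, values as JSON. jog_arm: Moves the arm, as the interface text tells. Scaled input: -1 to 1 covers 0.03 m each way for a shift and 120 degrees each way for a turn. Its arguments: {"type":"object","properties":{"series":{"type":"array"},"squeeze":{"type":"number"}},"required":["series"]}

```bash
mkdir -p pics
cat > h.py <<'E'
import numpy as np, cv2
from workcell import state, snapshot, finish_job, grasp_offset
from scipy.spatial.transform import Rotation as R
def rot(a):
    a=np.array(a,float)
    if a.shape==(3,3): return a
    return R.from_quat(np.r_[a[1:],a[0]]).as_matrix()
def cloud(s):
    z=s['z_map'].astype(float); v,u=np.mgrid[:480,:640]
    p=np.stack([(u-s['cx'])/s['fx']*z,(v-s['cy'])/s['fy']*z,z],-1)
    w=p@rot(s['attitude']).T+np.array(s['eye']); w[z==0]=np.nan
    return w
E
python3 - <<'E'
from h import *
import pickle
for n in ('scene','top'):
    s=snapshot(n); cv2.imwrite(f'pics/{n}1.png',s['color']); pickle.dump(s,open(n+'1.pkl','wb'))
    print(n,s['eye'],s['attitude'],s['fx'],s['cx'],s['cy'])
print(state(), grasp_offset if not callable(grasp_offset) else grasp_offset())
E
```

```text
scene [1216.6257968   -81.17917127  802.73962735] [-0.27992707  0.69966291  0.61085003 -0.24284747] 467.79107198377847 322.05220772894336 229.04538820079557
top [ 371.08372237  -12.46838731 1315.29425386] [ 0.04975136 -0.69548879  0.71527855 -0.04686931] 488.3179267882742 315.33321511441585 244.5306309405911
{'clock': 0.1, 'qpos': array([ 1.23247178,  0.61583758, -0.01263129,  1.42475953,  0.00808937,
        1.10339311, -0.04039767]), 'joint_velocities': array([-0.00054296, -0.00043916,  0.00039907, -0.00360261,  0.00143331,
       -0.00093369,  0.00245985]), 'effort': array([ 1.91201732e-03, -4.70379353e+01,  2.60354597e-01, -1.71568340e+01,
        1.00492121e-02,  5.91912103e-03, -1.83577424e-05]), 'position': array([ 199.22555339, -617.98621282,  230.23722951]), 'tcp_rot': array([-1.15878317e-03,  9.87863761e-01,  1.55318421e-01, -1.88122791e-04]), 'contact_force': array([-0.10688317, -0.69188437, -1.08478454]), 'torque': array([ 0.06550401, -0.02794412,  0.03356052]), 'grip_force': 0.0, 'gripper_width': 1.000394514032794} 18.700000000000003
```

View pics/scene1.png

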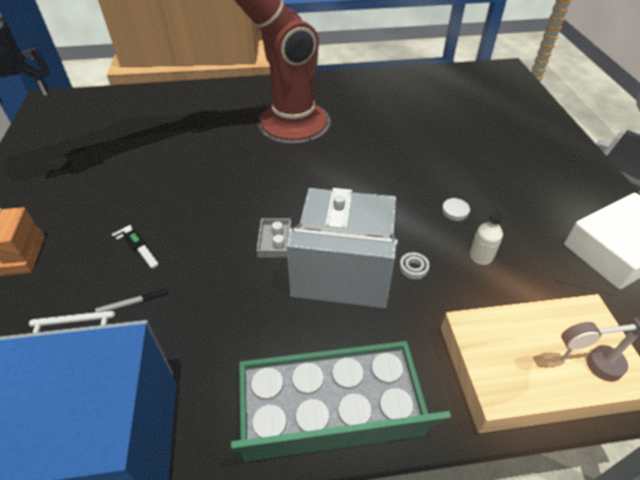

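View pics/top1.png

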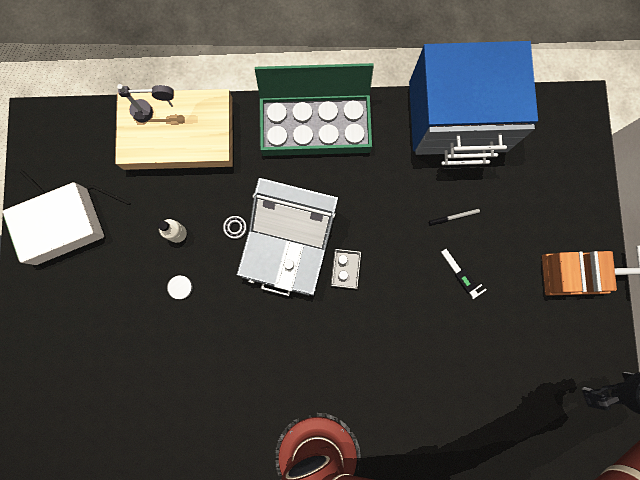

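The scene view shows the box at (345,245), with the roller at (339,202). In the top view the box is at (288,238), the guide runs from (285,290) to (295,245), the roller is at (289,265) and the tray at (346,269).

Run:
```python
from h import *
import pickle
s=pickle.load(open('top1.pkl','rb')); w=cloud(s)
sub=np.zeros((480,640),bool); sub[165:310,225:340]=1
Z=w[...,2]
print('table z',np.nanmedian(Z[300:380,300:400]))
def rect(lo,hi,n):
    m=((Z>lo)&(Z<hi)&sub).astype(np.uint8)
    k,l,st,c=cv2.connectedComponentsWithStats(m); i=1+np.argmax(st[1:,4]); mm=l==i
    P=w[mm]; r=cv2.minAreaRect(P[:,:2].astype(np.float32)); print(n,mm.sum(),np.median(P[:,2]),r); return mm
d=rect(84,95.5,'deck'); h=rect(150,166,'hood'); 
b=rect(80,170,'all')
m=(Z>108)&(Z<130)&sub; m[:235]=0; 
print('roller',m.sum(),np.nanmedian(w[m],0), np.argwhere(m).mean(0))
g=s['color'][165:310,225:340]; cv2.imwrite('pics/top1c.png',cv2.resize(g,None,fx=4.1,fy=4.1,interpolation=cv2.INTER_CUBIC))
zz=Z[165:310,225:340]; 
for r in range(240,300,6): print(r,np.round(Z[r,270:312:2]).astype(int))
```

```text
table z -1.1543069094485645
deck 3303 89.90283346153637 ((498.0966796875, 78.39561462402344), (198.92279052734375, 127.01278686523438), 74.33927154541016)
hood 1594 157.15162725363632 ((645.0606079101562, 35.68400573730469), (203.71875, 58.575096130371094), 73.77165985107422)
all 7639 101.42784802236793 ((555.2685546875, 61.910011291503906), (203.89320373535156, 245.6622772216797), 73.77165985107422)
roller 167 [547.94157904  25.22490633 115.91378891] [250.01197605 302.88622754]
240 [ 90  90  89  87  86  87  91  91  89   5   0  97  99 100 104 100  99 100
  96 102 106]
246 [91 92 87 89 89 85 88 93 91 93 92 93 88 92 94 95 93 87 83 91  7]
252 [ 89  91  90  88  89  91  88  91 100  90  95  93  90  90  92  91  91  90
  87  87  92]
258 [ 95  86  89  91  88  86  94  97  90  95  90  91  91  91 101  83  86  89
  89  89  95]
264 [ 88  89  87  92  89  91  99 123 120 120 119 118  92  99  93  89  92  85
  89  88  92]
270 [91 94 86 91 93 94 91 92 98 97 93 93 99 92 89 88 88 90 86 91 91]
276 [87 91 91 90 92 90 94 92 92 91 94 92 92 91 90 89 90 86 92 89 81]
282 [91 90 89 97 96 97 96 93 92 93 91 95 89 90 96 87 84 89 93 89 94]
288 [ 2  0  0 -6  2  1 88 93 96 88 93 85 89 92 93 90 89 89 90 91 91]
294 [-1 -5  1  2 -3 -1 -2 37 41 40  2  3 -1 -3 -5  2 -4  1 53 75 43]
```

View pics/top1c.png

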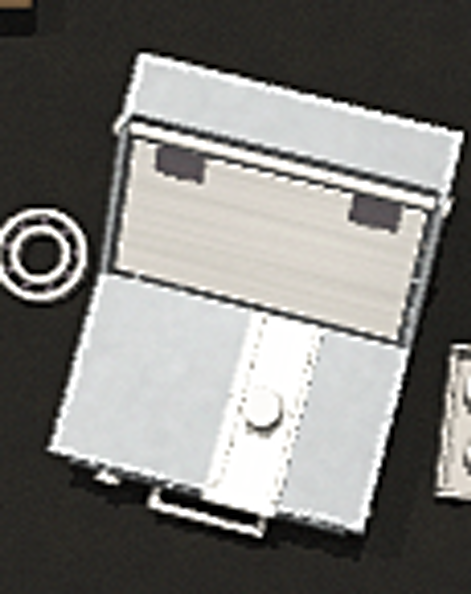

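The crop shows the lip from about (105,270) to (402,345), the deck front corners at (50,450) and (367,530), the channel in the middle, and the roller top at (264,409).

```bash
cat >> h.py <<'E'
def ray(s,uv,z):
    uv=np.atleast_2d(uv).astype(float); d=np.c_[(uv[:,0]-s['cx'])/s['fx'],(uv[:,1]-s['cy'])/s['fy'],np.ones(len(uv))]@rot(s['attitude']).T
    e=np.array(s['eye']); return e+d*((z-e[2])/d[:,2])[:,None]
E
python3 - <<'E'
from h import *
import pickle
s=pickle.load(open('top1.pkl','rb')); w=cloud(s)
f=lambda L:np.array(L)/4.1+[225-.4,165-.4]
P=ray(s,f([(50,450),(367,530),(105,270),(402,345)]),90)
print(np.round(P,1))
H=ray(s,f([(137,53),(465,130)]),158); print('hood back',np.round(H,1), np.linalg.norm(H[0]-H[1]))
dirs=[P[2]-P[0],P[3]-P[1],P[0]-P[1],P[2]-P[3],H[0]-H[1]]
for d in dirs: print(np.linalg.norm(d),np.degrees(np.arctan2(d[1],d[0])))
G=ray(s,f([(250,312),(323,330),(205,487),(275,508)]),93); print('guide',np.round(G,1))
g=(G[0]+G[1]-G[2]-G[3])/2; print(np.linalg.norm(g),np.degrees(np.arctan2(g[1],g[0])))
r=ray(s,f([(264,409)]),121)[0]; print('roller',r)
T=ray(s,[(289.5,263.5)],121); print(T)
# scene view check
s2=pickle.load(open('scene1.pkl','rb')); w2=cloud(s2); m=(w2[...,2]>108)&(w2[...,2]<135); m[:, :320]=0;m[:,360:]=0;m[:180]=0;m[225:]=0
print(m.sum(), np.nanmedian(w2[m],0)); v,u=np.where(m); print(u.min(),u.max(),v.min(),v.max())
E
```

```text
[[469.7 189.7  90. ]
 [415.5  -3.3  90. ]
 [580.6 154.9  90. ]
 [528.5 -28.   90. ]]
hood back [[699.3 125.3 158. ]
 [646.8 -68.2 158. ]] 200.48750905089923
116.24222550243167 -17.419830461229463
115.66003534245614 -12.32541792716122
200.46487430303642 74.30245808752109
190.16940225794832 74.08253681390411
200.48750905089923 74.80714891111437
guide [[551.3  65.2  93. ]
 [538.8  20.4  93. ]
 [444.2  94.7  93. ]
 [430.3  52.3  93. ]]
112.07737780498445 -15.900054002725037
roller [488.19414033  56.15690197 121.        ]
[[490.26940474  54.86194448 121.        ]]
115 [494.39779357  57.14910282 118.62125422]
334 345 195 206
```

Call:
jog_arm(
  series=[
    {"xyz": [0,0,0],"angular": [0,0,-0.0589],"hand": 1},
    {"xyz": [0,0,0],"angular": [0,0,-0.0589],"hand": 1},
    {"xyz": [0,0,0],"angular": [0,0,-0.0589],"hand": 1},
    {"xyz": [0,0,0],"angular": [0,0,-0.0589],"hand": 1},
    {"xyz": [0,0,0],"angular": [0,0,-0.0589],"hand": 1},
    {"xyz": [0,0,0],"angular": [0,0,-0.0589],"hand": 1},
    {"xyz": [0,0,0],"angular": [0,0,-0.0589],"hand": 1},
    {"xyz": [0,0,0],"angular": [0,0,-0.0589],"hand": 1},
    {"xyz": [0.8,0.33,0],"angular": [0,0,0],"hand": 1},
    {"xyz": [0.8,0.33,0],"angular": [0,0,0],"hand": 1},
    {"xyz": [0.8,0.33,0],"angular": [0,0,0],"hand": 1},
    {"xyz": [0.8,0.33,0],"angular": [0,0,0],"hand": 1},
    {"xyz": [0.8,0.33,0],"angular": [0,0,0],"hand": 1},
    {"xyz": [0.8,0.33,0],"angular": [0,0,0],"hand": 1},
    {"xyz": [0.8,0.33,0],"angular": [0,0,0],"hand": 1},
    {"xyz": [0.8,0.33,0],"angular": [0,0,0],"hand": 1},
    {"xyz": [0.8,0.33,0],"angular": [0,0,0],"hand": 1},
    {"xyz": [0.8,0.33,0],"angular": [0,0,0],"hand": 1},
    {"xyz": [0.8,0.33,0],"angular": [0,0,0],"hand": 1},
    {"xyz": [0.8,0.33,0],"angular": [0,0,0],"hand": 1},
  ],
)

```text
clock: 1.77
position: [391.5, -371.9, 230.9]
tcp_rot: [-0.0, 0.797, 0.605, -0.0]
contact_force: [0.1, 0.2, -0.2]
gripper_width: 1.001
grip_force: 0.0
```

Call:
jog_arm(
  series=[
    {"xyz": [0.8,0,0],"angular": [0,0,0],"hand": 1},
    {"xyz": [0.8,0,0],"angular": [0,0,0],"hand": 1},
    {"xyz": [0.8,0,0],"angular": [0,0,0],"hand": 1},
    {"xyz": [0.8,0,0],"angular": [0,0,0],"hand": 1},
    {"xyz": [0.8,0,0],"angular": [0,0,0],"hand": 1},
    {"xyz": [0.8,0,0],"angular": [0,0,0],"hand": 1},
    {"xyz": [0.8,0,0],"angular": [0,0,0],"hand": 1},
    {"xyz": [0.8,0,0],"angular": [0,0,0],"hand": 1},
    {"xyz": [0.8,0,0],"angular": [0,0,0],"hand": 1},
    {"xyz": [0.8,0,0],"angular": [0,0,0],"hand": 1},
    {"xyz": [0.8,0,0],"angular": [0,0,0],"hand": 1},
    {"xyz": [0.8,0,0],"angular": [0,0,0],"hand": 1},
    {"xyz": [0.8,0,0],"angular": [0,0,0],"hand": 1},
    {"xyz": [0.8,0,0],"angular": [0,0,0],"hand": 1},
    {"xyz": [0.8,0,0],"angular": [0,0,0],"hand": 1},
    {"xyz": [0.8,0,0],"angular": [0,0,0],"hand": 1},
    {"xyz": [0.8,0,0],"angular": [0,0,0],"hand": 1},
    {"xyz": [0.8,0,0],"angular": [0,0,0],"hand": 1},
    {"xyz": [0,0,0],"angular": [0,0,0],"hand": 1},
    {"xyz": [0,0,0],"angular": [0,0,0],"hand": 1},
  ],
)

```text
clock: 3.43
position: [507.1, 44.4, 231.0]
tcp_rot: [-0.0, 0.795, 0.606, -0.0]
contact_force: [0.2, -0.2, -0.2]
gripper_width: 0.998
grip_force: 0.0
```

Run:
```python
from h import *
import pickle
s=snapshot('wrist'); cv2.imwrite('pics/w1.png',s['color']); pickle.dump(s,open('w1.pkl','wb'))
print(s['eye'],rot(s['attitude']).round(3),state()['position'])
```

```text
[526.23586096 115.80146544 373.0589315 ] [[ 0.964 -0.254 -0.077]
 [-0.265 -0.923 -0.28 ]
 [-0.     0.291 -0.957]] [506.90316685  42.70126784 230.89419592]
```

View pics/w1.png

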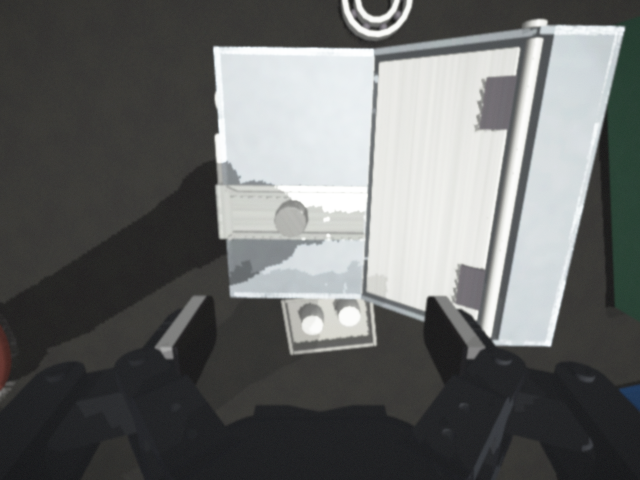

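The wrist view shows the roller top at about (292,217), the lip from (375,50) to (366,297), the guide's outer edges at rows 184 to 240, and the deck corners at (216,48) and (230,297).

Run:
```python
from h import *
import pickle
s=pickle.load(open('w1.pkl','rb')); print(s['fx'])
c,q=np.cos(np.radians(-15.6)),np.sin(np.radians(-15.6))
def B(p): d=p[:,:2]-[554,63]; return np.c_[d[:,0]*c+d[:,1]*q, -d[:,0]*q+d[:,1]*c].round(1)
print('lip',B(ray(s,[(375,50),(366,297)],90)),'front',B(ray(s,[(216,48),(230,297)],90)))
print('strips',B(ray(s,[(232,184),(232,240),(364,184),(364,240)],95)))
w=cloud(s);m=(w[...,2]>117)&(w[...,2]<126);m[:,:265]=0;m[:,320:]=0;m[:190]=0;m[250:]=0
v,u=np.where(m);print(m.sum(),u.min(),u.max(),v.min(),v.max(),np.median(w[m],0),B(np.median(w[m],0)[None]))
print('roller ray',B(ray(s,[(u.mean(),v.mean()),(291,215)],121)))
print('tcp',B(np.array([state()['position']])))
m=(w[...,2]>80)&(w[...,2]<100)
print('deck z',np.nanmedian(w[60:150,240:350,2]))
```

```text
356.02807198883164
lip [[  -1.4   95.7]
 [   0.2 -100.2]] front [[-115.5   96.6]
 [-119.2 -100.6]]
strips [[-109.5   -0.4]
 [-112.6  -46.4]
 [  -6.1    0. ]
 [  -4.3  -46. ]]
815 274 306 205 237 [487.49181985  57.04525547 120.49919108] [[-62.5 -23.6]]
roller ray [[-62.4 -23.5]
 [-61.6 -18.7]]
tcp [[-39.9 -32.2]]
deck z 89.54550768433486
```

Call:
jog_arm(
  series=[
    {"xyz": [0.3,-0.1,0.5],"angular": [0,0,0],"hand": 1},
    {"xyz": [0,0,0.7],"angular": [0,0,0],"hand": 1},
    {"xyz": [0,0,0.7],"angular": [0,0,0],"hand": 1},
    {"xyz": [0,0,0.7],"angular": [0,0,0],"hand": 1},
    {"xyz": [0,0,0.7],"angular": [0,0,0],"hand": 1},
    {"xyz": [0,0,0],"angular": [0,0,0],"hand": 1},
    {"xyz": [0,0,0],"angular": [0,0,0],"hand": 1},
  ],
)

```text
clock: 4.07
position: [506.1, 50.8, 131.7]
tcp_rot: [-0.0, 0.797, 0.604, -0.001]
contact_force: [-1.0, 0.4, 0.3]
gripper_width: 1.002
grip_force: 0.0
```

Run:
```python
from h import *
import pickle
c,q=np.cos(np.radians(-15.6)),np.sin(np.radians(-15.6))
def B(p): d=p[...,:2]-[554,63]; return np.stack([d[...,0]*c+d[...,1]*q, -d[...,0]*q+d[...,1]*c],-1).round(1)
def tip(s,tcp):
    w=cloud(s); b=B(w); t=B(np.array(tcp))
    rel=b-t; h=w[...,2]-tcp[2]
    for side in (-1,1):
        m=(abs(rel[...,1])<14)&(side*rel[...,0]>38)&(side*rel[...,0]<64)&(h>-15)&(h<60)&(w[...,2]>112)
        m[:260]=0
        print(side,m.sum(), 'h pct',np.percentile(h[m],[0.5,2,5,20]) if m.any() else '', 'x',np.percentile(rel[m][:,0],[1,50,99]),'y',np.percentile(rel[m][:,1],[1,50,99]))
tip(pickle.load(open('w1.pkl','rb')),[506.9,42.7,230.9])
p=state()['position'];print('tcp',B(p),p)
s=snapshot('wrist'); cv2.imwrite('pics/w2.png',s['color']); pickle.dump(s,open('w2.pkl','wb'))
tip(s,p)
```

```text
-1 4415 h pct [13.56171694 15.26790214 17.95434524 26.3393607 ] x [-62.686 -44.4   -43.1  ] y [-9.1  8.5 13.7]
1 4449 h pct [13.40082022 15.27098462 17.89153237 26.3340821 ] x [41.4 42.7 62.7] y [-8.7  8.8 13.8]
tcp [-42.9 -24.7] [506.05734537  50.78023365 131.69890424]
-1 4631 h pct [13.53620248 15.5381025  18.15886225 26.86187144] x [-62.7 -44.3 -42.7] y [-10.4   7.3  13.5]
1 4712 h pct [13.56063735 15.43376148 17.99597935 26.85335912] x [41.8   43.6   62.689] y [-10.6   7.1  13.4]
```

View pics/w2.png

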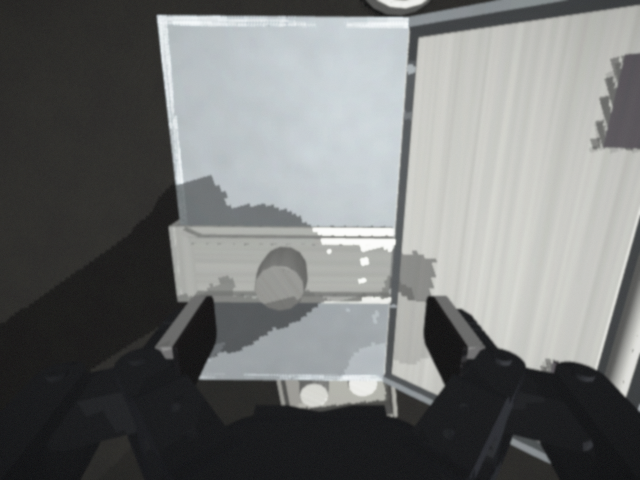

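The roller sits between the fingers, with its top at (280,285). The tips measure 13.5 mm behind the TCP, as specified. Next I lower the tips to 14 mm over the deck.

Call:
jog_arm(
  series=[
    {"xyz": [0.03,0,0.4],"angular": [0,0,0],"hand": 1},
    {"xyz": [0,0,0.4],"angular": [0,0,0],"hand": 1},
    {"xyz": [0,0,0.35],"angular": [0,0,0],"hand": 1},
    {"xyz": [0,0,0.2],"angular": [0,0,0],"hand": 1},
    {"xyz": [0,0,0],"angular": [0,0,0],"hand": 1},
    {"xyz": [0,0,0],"angular": [0,0,0],"hand": 1},
  ],
)

```text
clock: 4.62
position: [507.4, 53.2, 92.2]
tcp_rot: [0.0, 0.797, 0.605, 0.0]
contact_force: [-0.3, -0.4, -0.6]
gripper_width: 1.002
grip_force: 0.0
```

Call:
jog_arm(
  series=[
    {"xyz": [0,0.17,0],"angular": [0,0,0],"hand": 1},
    {"xyz": [0,0.17,0],"angular": [0,0,0],"hand": 1},
    {"xyz": [0,0.17,0],"angular": [0,0,0],"hand": 1},
    {"xyz": [0,0.17,0],"angular": [0,0,0],"hand": 1},
    {"xyz": [0,0.17,0],"angular": [0,0,0],"hand": 1},
    {"xyz": [0,0.17,0],"angular": [0,0,0],"hand": 1},
    {"xyz": [0,0.17,0],"angular": [0,0,0],"hand": 1},
    {"xyz": [0,0,0],"angular": [0,0,0],"hand": 1},
  ],
  squeeze=60,
)

```text
clock: 5.28
position: [541.1, 43.5, 91.3]
tcp_rot: [-0.001, 0.797, 0.604, -0.001]
contact_force: [-4.9, 1.5, 1.5]
gripper_width: 1.002
grip_force: 2.3
```

Run:
```python
from h import *
a=snapshot('wrist')['color'];t=snapshot('scene')['color'][165:315,250:430]
cv2.imwrite('pics/w3.png',np.hstack([cv2.resize(a,(480,360)),cv2.resize(t,(320,267))[:360] if 0 else cv2.copyMakeBorder(cv2.resize(t,(320,267)),0,93,0,0,0)]))
```

```text
(no output)
```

View pics/w3.png

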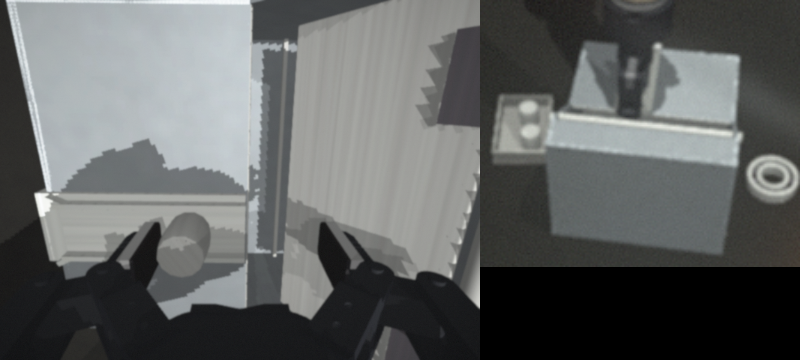

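The flap is open and resting on the front finger, with about 27 mm free past the lip. The roller stands upright against the rear finger at (185,245). I keep pushing.

Call:
jog_arm(
  series=[
    {"xyz": [0,0.15,0],"angular": [0,0,0],"hand": 1},
    {"xyz": [0,0.15,0],"angular": [0,0,0],"hand": 1},
    {"xyz": [0,0.15,0],"angular": [0,0,0],"hand": 1},
    {"xyz": [0,0.08,0],"angular": [0,0,0],"hand": 1},
    {"xyz": [0,0,0],"angular": [0,0,0],"hand": 1},
    {"xyz": [0,0,0],"angular": [0,0,0],"hand": 1},
  ],
)

```text
clock: 5.88
position: [545.6, 43.3, 89.9]
tcp_rot: [-0.007, 0.795, 0.607, -0.009]
contact_force: [-20.6, 8.4, 4.5]
gripper_width: 1.0
grip_force: 2.6
```

Call:
jog_arm(
  series=[
    {"xyz": [0,-0.4,0],"angular": [0,0,0],"hand": 1},
    {"xyz": [0,0,0],"angular": [0,0,0],"hand": 1},
  ],
)

```text
clock: 6.05
position: [542.1, 44.3, 91.7]
tcp_rot: [-0.002, 0.796, 0.606, -0.001]
contact_force: [-5.9, 1.8, 0.2]
gripper_width: 1.001
grip_force: 2.5
```

Run:
```python
from h import *
import pickle
c,q=np.cos(np.radians(-15.6)),np.sin(np.radians(-15.6))
def B(p): d=p[...,:2]-[554,63]; return np.stack([d[...,0]*c+d[...,1]*q, -d[...,0]*q+d[...,1]*c],-1).round(1)
s=pickle.load(open('w1.pkl','rb')); tcp=np.array([506.9,42.7,230.9]); w=cloud(s); rel=B(w)-B(tcp); h=w[...,2]-tcp[2]
for a in range(10,110,6):
    m=(h>a)&(h<a+6)&(rel[...,0]>0)
    if m.sum()>5: print(a,m.sum(),'x',np.percentile(rel[m][:,0],[2,50,98,100]).round(),'y',np.percentile(rel[m][:,1],[2,98]).round())
st=state(); print(st['position'],B(st['position']),st['tcp_rot'],st['contact_force'])
s=snapshot('wrist'); a=s['color'];t=snapshot('scene')['color'][165:315,250:430]
pickle.dump(s,open('w4.pkl','wb'))
cv2.imwrite('pics/w4.png',np.hstack([cv2.resize(a,(480,360)),cv2.copyMakeBorder(cv2.resize(t,(320,267)),0,93,0,0,0)]))
```

```text
10 119 x [41. 42. 45. 48.] y [-8. 12.]
16 391 x [42. 42. 53. 54.] y [-9. 13.]
22 530 x [42. 42. 55. 56.] y [-9. 13.]
28 607 x [42. 42. 55. 56.] y [-9. 13.]
34 679 x [42. 42. 55. 56.] y [-9. 13.]
40 687 x [42. 42. 55. 56.] y [-6. 13.]
46 696 x [42. 43. 48. 52.] y [ 2. 13.]
52 560 x [43. 51. 64. 69.] y [ 8. 15.]
58 1966 x [39. 53. 72. 73.] y [-5. 15.]
64 5685 x [40. 60. 71. 74.] y [-8. 15.]
70 3673 x [ 3. 60. 71. 73.] y [-9. 19.]
76 5239 x [ 1. 34. 69. 72.] y [-5. 19.]
82 5374 x [ 1. 26. 64. 67.] y [ 5. 19.]
88 3589 x [ 1. 21. 60. 62.] y [11. 21.]
94 2082 x [ 8. 16. 26. 26.] y [18. 22.]
[542.12434601  44.26094562  91.65086445] [ -6.4 -21.2] [-0.0015276   0.79558756  0.60583498 -0.0014425 ] [-5.88013946  1.80455902  0.169808  ]
```

View pics/w4.png

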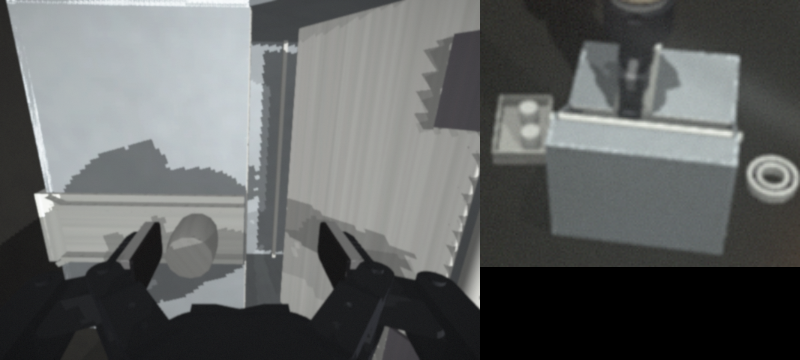

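The gripper's outer knuckle meets the hinge rod when the finger is about 54 mm past the lip, so I backed off. The flap is at about 0.4 rad and clear, and the roller stands at (192,245). I'll keep the front finger there and bring the rear finger up by closing the gripper while the tool moves forward.

Call:
jog_arm(
  series=[
    {"xyz": [0,0.1,0],"angular": [0,0,0],"hand": 1},
    {"xyz": [0,0.07,-0.035],"angular": [0,0,0],"hand": 0.95},
    {"xyz": [0,0.07,-0.035],"angular": [0,0,0],"hand": 0.9},
    {"xyz": [0,0.07,-0.035],"angular": [0,0,0],"hand": 0.85},
    {"xyz": [0,0.07,-0.035],"angular": [0,0,0],"hand": 0.8},
    {"xyz": [0,0,0],"angular": [0,0,0],"hand": 0.8},
    {"xyz": [0,0,0],"angular": [0,0,0],"hand": 0.8},
  ],
  squeeze=60,
)

```text
clock: 6.73
position: [554.0, 40.6, 95.7]
tcp_rot: [-0.002, 0.796, 0.605, -0.002]
contact_force: [-7.0, 2.5, 1.3]
gripper_width: 0.8
grip_force: 2.6
```

```bash
cat >> h.py <<'E'
c,q=np.cos(np.radians(-15.6)),np.sin(np.radians(-15.6))
def B(p): d=p[...,:2]-[554,63]; return np.stack([d[...,0]*c+d[...,1]*q, -d[...,0]*q+d[...,1]*c],-1).round(1)
def look(name):
    st=state(); p=st['position']; s=snapshot('wrist'); w=cloud(s); b=B(w); rel=b-B(p); h=w[...,2]-p[2]
    print('tcp',B(p),p[2].round(1),'F',np.round(st['contact_force'],1),'w',st['gripper_width'])
    lim=42.5*st['gripper_width']
    for sd in (-1,1):
        m=(abs(rel[...,1])<14)&(sd*rel[...,0]>lim-3)&(sd*rel[...,0]<lim+18)&(h>-8)&(h<40)
        m[:230]=0
        m&=(w[...,2]>97)
        z=np.sort(w[...,2][m]); print(sd,m.sum(),'tipz',np.percentile(z,[.2,.5,1,2,5]).round(1),'inner',np.median(b[m][:,0]))
    # flap: points in box x 20..75, y 0..80, fit plane in x-z
    m=(b[...,0]>15)&(b[...,0]<78)&(b[...,1]>10)&(b[...,1]<80)&(w[...,2]>60)&(w[...,2]<150)
    if m.sum()>300:
        k=np.polyfit(w[...,2][m],b[m][:,0],1); print('flap ang',np.pi/2-np.arctan(k[0])-np.arctan2(60,76), 'edge x',b[m][:,0].min())
    cv2.imwrite(f'pics/{name}.png',s['color'])
E
python3 -c "
from h import *
look('w5')"
```

```text
tcp [  6.  -21.6] 95.7 F [-7.   2.5  1.3] w 0.7999853149809077
-1 2603 tipz [97.5 97.7 97.9 98.1 98.7] inner -28.8
1 3515 tipz [ 97.3  97.6  98.1  99.5 103. ] inner 43.9
flap ang 0.4338521891765167 edge x 30.5
```

View pics/w5.png

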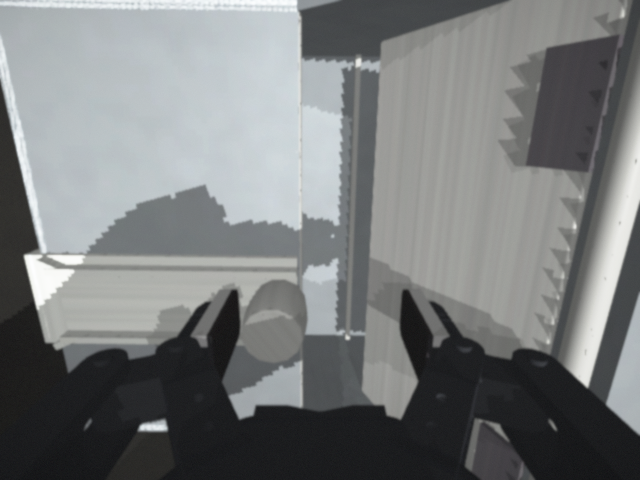

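The flap measures 0.43 rad with only the spring load on the finger. The roller stands upright at (275,320), just short of the lip. There is still room to the hinge rod, so I open the flap a little further before pushing the roller over.

Call:
jog_arm(
  series=[
    {"xyz": [0,0.08,0],"angular": [0,0,0],"hand": 0.81},
    {"xyz": [0,0.08,0],"angular": [0,0,0],"hand": 0.82},
    {"xyz": [0,0,0],"angular": [0,0,0],"hand": 0.82},
  ],
)

```text
clock: 7.03
position: [553.1, 40.8, 95.6]
tcp_rot: [-0.005, 0.796, 0.605, -0.006]
contact_force: [-19.4, 4.9, 9.2]
gripper_width: 0.822
grip_force: 2.4
```

```bash
python3 -c "
from h import *
look('w6')"
```

```text
tcp [  5.1 -21.6] 95.6 F [-19.4   4.9   9.2] w 0.8223258695352091
-1 2599 tipz [97.4 97.7 97.8 98.1 98.7] inner -30.4
1 3580 tipz [ 97.3  97.8  98.2  99.5 103.4] inner 43.9
flap ang 0.4337228872769804 edge x 30.5
```

Call:
jog_arm(
  series=[
    {"xyz": [0,-0.17,0],"angular": [0,0,0],"hand": 0.8},
    {"xyz": [0,0.07,-0.03],"angular": [0,0,0],"hand": 0.75},
    {"xyz": [0,0.07,-0.03],"angular": [0,0,0],"hand": 0.7},
    {"xyz": [0,0.07,-0.03],"angular": [0,0,0],"hand": 0.65},
    {"xyz": [0,0,0],"angular": [0,0,0],"hand": 0.65},
  ],
)

```text
clock: 7.5
position: [560.0, 39.0, 98.6]
tcp_rot: [-0.002, 0.796, 0.605, -0.002]
contact_force: [-8.4, 2.7, 2.0]
gripper_width: 0.646
grip_force: 2.6
```

```bash
python3 -c "
from h import *
look('w7')"
```

```text
tcp [ 12.2 -21.6] 98.6 F [-8.4  2.7  2. ] w 0.6462632285158333
-1 2505 tipz [97.5 97.6 97.8 98.1 98.7] inner -16.8
1 3322 tipz [ 97.3  97.6  98.2  99.4 103.1] inner 43.9
flap ang 0.4300099396224969 edge x 30.2
```

View pics/w7.png

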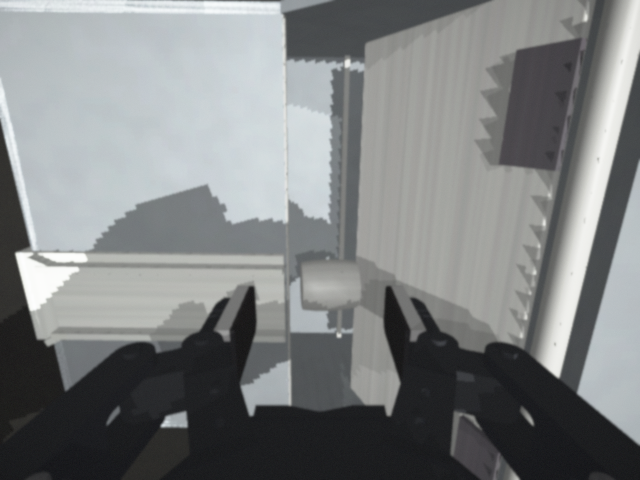

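The roller has gone over the edge and shows at (330,285), on its side between the lip and the flap. I'll hold a moment and check how high it is.

Call:
jog_arm(
  series=[
    {"xyz": [0,0,0],"angular": [0,0,0],"hand": 0.65},
    {"xyz": [0,0,0],"angular": [0,0,0],"hand": 0.65},
    {"xyz": [0,0,0],"angular": [0,0,0],"hand": 0.65},
    {"xyz": [0,0,0],"angular": [0,0,0],"hand": 0.65},
    {"xyz": [0,0,0],"angular": [0,0,0],"hand": 0.65},
  ],
)

```text
clock: 7.97
position: [560.0, 38.9, 98.7]
tcp_rot: [-0.001, 0.796, 0.605, -0.001]
contact_force: [-8.0, 2.6, 2.7]
gripper_width: 0.652
grip_force: 2.5
```

Run:
```python
from h import *
s=snapshot('wrist'); w=cloud(s); b=B(w)
for r in range(220,340,14): print(r,[(int(b[r,u,0]),int(w[r,u,2])) if w[r,u,2]==w[r,u,2] else None for u in range(292,364,10)])
cv2.imwrite('pics/w8.png',s['color'])
```

```text
220 [(-7, 4), (0, 3), (6, 3), (13, 3), (19, 2), (26, 9), (33, 3), (32, 73)]
234 [(-7, 5), (0, 22), (6, 23), (13, 21), (19, 21), (26, 9), (34, 3), (32, 73)]
248 [(-8, 3), (0, 27), (6, 28), (13, 27), (19, 28), (26, 9), (34, 3), (32, 74)]
262 [(-8, 3), (0, 25), (6, 26), (13, 26), (19, 27), (27, 9), (34, 4), (32, 75)]
276 [(-8, 4), (-1, 4), (5, 3), (13, 3), (20, 4), (27, 9), (34, 2), (32, 75)]
290 [(-8, 4), (-1, 3), (5, 4), (13, 4), (20, 3), (27, 3), (35, 3), (33, 75)]
304 [(-9, 3), (-1, 2), (5, 2), (13, 4), (20, 3), (28, 4), (35, 3), (33, 75)]
318 [(-9, 3), (-1, 4), (5, 5), (13, 3), (20, 2), (28, 3), (35, 3), (33, 77)]
332 [(-9, 3), (-1, 3), (5, 3), (13, 3), (20, 3), (28, 3), (36, 3), (34, 76)]
```

View pics/w8.png

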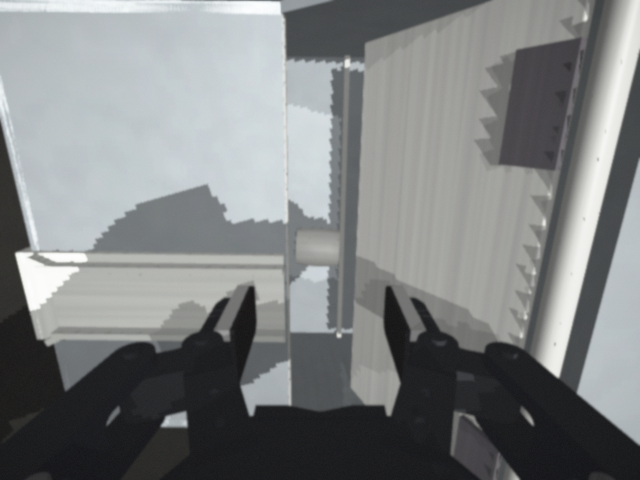

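The roller lies on the box floor with its top at z 27 mm, shown at (317,247). I draw back, let the flap close, then lift clear.

Call:
jog_arm(
  series=[
    {"xyz": [0,-0.25,0],"angular": [0,0,0],"hand": 0.65},
    {"xyz": [0,-0.25,0],"angular": [0,0,0],"hand": 0.65},
    {"xyz": [0,-0.25,0],"angular": [0,0,0],"hand": 0.65},
    {"xyz": [0,-0.25,0],"angular": [0,0,0],"hand": 0.65},
    {"xyz": [0,-0.25,0],"angular": [0,0,0],"hand": 0.65},
    {"xyz": [0,-0.25,0],"angular": [0,0,0],"hand": 0.65},
    {"xyz": [0,-0.25,0],"angular": [0,0,0],"hand": 0.65},
    {"xyz": [0,-0.1,0],"angular": [0,0,0],"hand": 0.65},
    {"xyz": [0,0,-0.5],"angular": [0,0,0],"hand": 0.65},
    {"xyz": [0,0,-0.8],"angular": [0,0,0],"hand": 0.65},
    {"xyz": [0,0,-0.8],"angular": [0,0,0],"hand": 0.65},
    {"xyz": [0,0,-0.8],"angular": [0,0,0],"hand": 0.65},
    {"xyz": [0,0,-0.8],"angular": [0,0,0],"hand": 0.65},
    {"xyz": [0,0,-0.8],"angular": [0,0,0],"hand": 0.65},
    {"xyz": [0,0,0],"angular": [0,0,0],"hand": 0.65},
    {"xyz": [0,0,0],"angular": [0,0,0],"hand": 0.65},
  ],
)

```text
clock: 9.35
position: [509.1, 52.9, 234.7]
tcp_rot: [0.001, 0.797, 0.605, 0.001]
contact_force: [-0.1, -0.7, -0.8]
gripper_width: 0.651
grip_force: 0.0
```

Run:
```python
from h import *
look('w9')
a=cv2.imread('pics/w9.png');t=snapshot('scene')['color'][165:315,250:430]
cv2.imwrite('pics/w9b.png',np.hstack([cv2.resize(a,(480,360)),cv2.copyMakeBorder(cv2.resize(t,(320,267)),0,93,0,0,0)]))
```

```text
tcp [-40.5 -21.8] 234.7 F [-0.1 -0.7 -0.8] w 0.6506922964863026
-1 2333 tipz [238.4 238.9 239.7 240.8 242.9] inner -69.3
1 2308 tipz [238.4 238.7 239.6 241.  242.9] inner -13.1
flap ang 0.014352164384317523 edge x 15.1
```

View pics/w9b.png

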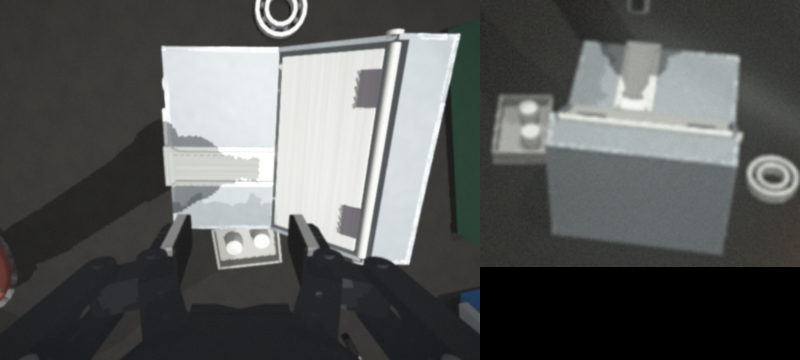

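The flap is closed at about 0 rad, the channel is empty, and the tray and bearing are undisturbed. The robot is clear of everything.

```bash
python3 -c "
from workcell import finish_job
print(finish_job())"
```

```text
the job is handed in; nothing more can be done
None
```

The indented roller is in the scrap box and the flap has closed behind it. The flap was held at only about 0.43 rad because the gripper's knuckle met the hinge rod, pressing it twice at about 20 N in total before I backed off. The roller was already sliding in the channel while the flap was still being opened, and nothing else I could see was disturbed.

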